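# Feed one insulating washer and nudge it on to the empty pad

### The job

Press the washer feeder's black plunger once, all the way down, and let it spring back up, so that a single red washer is fed out on to the feeder's apron; then nudge that washer sideways with the fingertips until it lies wholly on the empty landing pad, and move clear. Slide the washer, do not pick it up, and leave the washer on the other pad, the rest of the stack and everything else on the desk where they are.

Things in the scene. Friction and masses are not known exactly. Their poses are not given: they have to be found in the camera images.
- feeder: bench washer feeder, screwed to the desk. Origin on the desk under the axis of its upright magazine; washers come out along its -x. Grey base plate, top 8 mm above the desk. Apron: the plate from 18 to 105 mm in front of the origin (-x), 263 mm wide in y, with lips 5 mm thick and 6 mm high along the front edge and both ends
- plunger_top (a point): middle of the flat top of the round black plunger cap (40 mm across, 13 mm thick), on the feeder's midline 90 mm behind its origin, 125 mm above the desk when up; moves with the plunger. Press straight down. Below the cap stand two blue side frames (x = 50 to 114 mm, y = +-25 mm, top 82 mm above the desk)
- plunger (a joint): stroke of the plunger (m): 0 up, 0.030 fully down on its stop. A spring returns it: about 2 N to start, 4.5 N at the bottom. A bell crank drives a brass ejector 2 mm forward per 1 mm of stroke, back again with it: a full stroke pushes the lowest washer 60 mm out of the gate; once up, the next washer drops into place, so a second stroke feeds a second washer
- gate (a point): point on the apron (8 mm above the desk), on the feeder's midline 58 mm in front of its origin, where the fed washer's centre comes to lie after a full stroke (within about 6 mm); axes as the feeder's
- magazine (a point): centre of the magazine's floor, 8 mm above the desk, directly over the feeder's origin. The magazine is an open-topped aluminium box with slotted front and rear, 54 x 54 mm outside, top 60 mm above the desk
- washer_1: the washer to feed: lowest of the five in the magazine at the start. Flat red insulating washer, 40 mm across, 8 mm thick, hole 13 mm, 17 g. Origin at the centre of its underside, 8 mm above the desk while it lies on the feeder's plate
- washer_2: the next washer up in the magazine, alike; origin at the centre of its underside. It has to stay in the magazine
- pad_empty: the empty landing pad: dark green square with a white border, 66 x 66 mm over the border, flush with the apron (8 mm above the desk), centred 92 mm to one side of the gate point (left or right, it varies), sides parallel to the feeder's x and y. Origin at the centre of its top
- pad_taken: the same landing pad on the other side of the gate, with a washer already on it. Origin at the centre of its top
- washer_laid: red washer like the others (40 mm across, 8 mm thick) that already lies on the other pad; leave it. Origin at the centre of its underside
- bell: grey steel transformer bell, 72 x 86 mm, 38 mm high, loose on the desk beside the rear of the feeder; leave it. Origin at the centre of its underside
- knob_cap: black plastic knob cap, 32 mm across, 18 mm high, loose on the desk on the other side of the feeder's rear; leave it. Origin at the centre of its underside
- bus_bar: copper bus bar, 200 x 25 x 6 mm, lying on the desk to the right of the feeder; leave it. Origin at the centre of its underside, x along it
- screwdriver: yellow-handled screwdriver, 190 mm long, 26 mm thick, lying on the desk; leave it. Origin under its middle
- solder_reel: aluminium reel, 60 mm across, 40 mm high, standing flat on the desk; leave it. Origin at the centre of its underside
- multimeter: yellow multimeter, 85 x 170 mm, 40 mm high, lying at the right of the desk; leave it. Origin at the centre of its underside
- test_box: green amplifier test box with a chrome toggle, fixed at the left of the desk, 240 x 220 mm, 145 mm high with its fittings. Origin at the centre of its underside

How it is judged:
By the outcome, as a careful person would: the job done as asked, in the order asked, and still so for the second after the job is handed in, with the robot touching nothing.
It also fails if it takes over 51 s, if anything falls off the work surface, if the arm or the gripper's body presses on something with over 40 N, if the wrist force passes 120 N, or if a joint passes its speed limit or range.

### The arm

A 6-joint arm with a two-finger parallel gripper is mounted at the origin on the work surface. World frame = base frame: x ahead of the robot, y to its left, z up, the work surface at z = 0. Lengths are in m, angles in rad, forces in N, time in s.
With the tool pointing down it reaches from about 0.35 to 0.975 m from the base axis. Payload 4.9 kg.
Tool frame: the origin (TCP) lies midway between the tips of the shut fingers; the grasp point (between the pads) lies 19 mm behind it (ctrl.tcp_to_grasp is the distance from the TCP to the grasp point, in m); z points along the fingers, y is the line along which they close (so a half turn about z gives the same grasp; the last joint's range is limited). The gripper opens to 85 mm and grips with 20 to 120 N. Pads are 22 mm wide; open, the fingers measure 114 mm over their backs; the gripper's body (76 mm by 85 mm) begins 54 mm behind the grasp point. The pads swing forward as they close: fully open they stand 13 mm farther back than shut.
Start: joints at [-1.394, 0.053, 1.613, -0, 1.476, -0.119], TCP at [0.182, -0.598, 0.231] pointing down, gripper open.
Joint ranges: [-3.01, 3.01], [-1.01, 2.22], [0.06, 2.58], [-1.02, 4.17], [0.09, 2.62], [-3.14, 3.14]. Speed limits (rad/s): [2.57, 2.57, 3.14, 3.14, 3.14, 3.14].

### API

Orientations are given as a rotation vector (axis times angle).
In Python, from station import ctrl gives the robot as it stands.
- The arm moves only by the shell command python3 jog.py [FORCE], which reads ROWS from standard input. ROWS is a JSON object with one list for each field, all of the same length, 1 to 20, a row being the entries at one place: jaw (the finger opening in m), dx, dy, dz (the shift in a scale on which 1.0 is 100 cm), drx, dry, drz (a rotation vector in a scale on which 1.0 is 120 degrees); each row is the pose to reach, as a shift and turn from the pose commanded when the command began, along the tool's axes at that moment; what a row does not reach only later rows make up. A row lasts 1/12 s, in which the tool goes at most 0.0417 m and 0.125 rad, less where a joint would pass 70% of its speed; a pose out of reach is approached as far as the arm can. The fingers move at their own pace and stop on an object; FORCE is the grip in N (left out, the last holds). Time passes only in rows, so rows that do not move let the fingers close. It prints the time, the measured TCP pose, the force, the opening and the grip force at its end. Shift and turn numbers lie between -1 and 1, and a call with a number outside is refused. Input that does not fit is refused with a message, and nothing moves.
- ctrl.get_obs(): the state, without advancing time (a new reading comes with each control period).
- ctrl.get_image(name): name is "scene" or "top" or "wrist"; returns the picture (420x560x3 uint8, red, green, blue); there is no depth.
- ctrl.camera_params(name): a dict with "fx", "fy", "cx", "cy" (pixels), "T" (4x4, takes a point from camera to world coordinates); the wrist camera has in their place "tool_from_camera" (4x4, takes a point from camera to tool coordinates, whose origin is the TCP and whose axes are the flange's). Camera axes: x right, y down, z forward; pixel columns grow to the right and rows downward; lengths in m; the calibration is good to about 2 mm. A picture is of the moment at which its call begins: read the wrist's pose just before it. camera_params takes no time and is no camera call.
- ctrl.finish_job(): hands the job in; it is judged then, once.
The state is a dict: "t": time; "q": joint angles; "dq": joint speeds; "effort": joint torques, N m; "tool_pos": TCP position; "tool_rot": TCP orientation; "contact_force": force on the tool from outside, world axes, zero at the start; "wrist_torque": the same for the moment, N m; "opening": finger opening in m; "grip_force": force on a finger pad.
Only numpy, scipy, OpenCV 4.12 (cv2) and the standard library are available. Lean on these libraries where they do the work, as an engineer would, in place of code of your own. Each camera call takes 0.05 s, during which the arm holds its last target. There are 200 camera calls.

## Working session

There is one attempt and no reset: what is moved stays moved. The work goes in short steps, Python scripts to look and compute and a shell command to move; the robot and the scene stay as the last step left them, time stands still between calls to the robot, and variables do not carry over. Pictures are saved under pics/ and viewed, at most 10 in all, crops included, and the job is handed in when it is done.

```bash
ls; mkdir -p pics
python3 - <<'E'
from station import ctrl
import cv2
for n in("top","scene"):
    cv2.imwrite(f"pics/{n}0.png",ctrl.get_image(n)[:,:,::-1])
    p=ctrl.camera_params(n);print(n,{k:(v.round(4).tolist() if k=="T" else v) for k,v in p.items()})
o=ctrl.get_obs();print(o["t"],o["tool_pos"],o["tool_rot"],o["opening"])
E
```

```text
jog.py
pics
station.py
top {'fx': 487.0419898425016, 'fy': 487.0419898425016, 'cx': 274.6243102754703, 'cy': 208.078675098628, 'T': [[-0.0224, -0.9822, 0.1867, 0.2433], [-0.9995, 0.0262, 0.018, -0.0032], [-0.0226, -0.1862, -0.9823, 1.4371], [0.0, 0.0, 0.0, 1.0]]}
scene {'fx': 404.28962249080826, 'fy': 404.28962249080826, 'cx': 280.85135155354124, 'cy': 209.27669771361238, 'T': [[0.5957, 0.446, -0.6681, 1.2469], [0.8032, -0.3241, 0.4998, -0.5547], [0.0064, -0.8343, -0.5513, 0.7312], [0.0, 0.0, 0.0, 1.0]]}
0.1 [ 0.18212145 -0.59729462  0.23019233] [-3.10550696e+00 -4.62700076e-01  7.18747459e-05] 0.0855483337732375
```

View pics/top0.png

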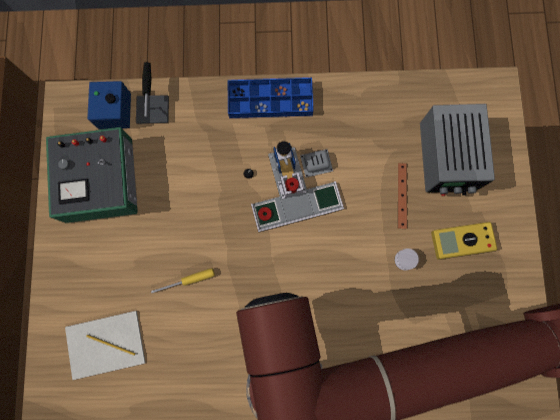

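View pics/scene0.png

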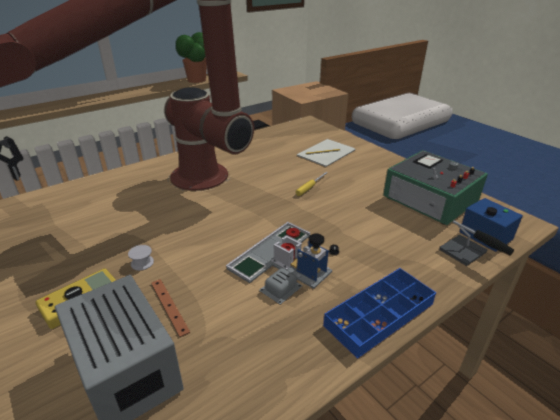

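The top view shows the feeder at about (295,190), plunger cap (284,148), empty pad (328,198), and taken pad (265,213). I'll enlarge that area.

Run:
```python
import cv2
a=cv2.imread("pics/top0.png")[130:240,235:355]
cv2.imwrite("pics/c1.png",cv2.resize(a,None,fx=5.4,fy=5.4,interpolation=cv2.INTER_CUBIC))
```

```text
(no output)
```

View pics/c1.png

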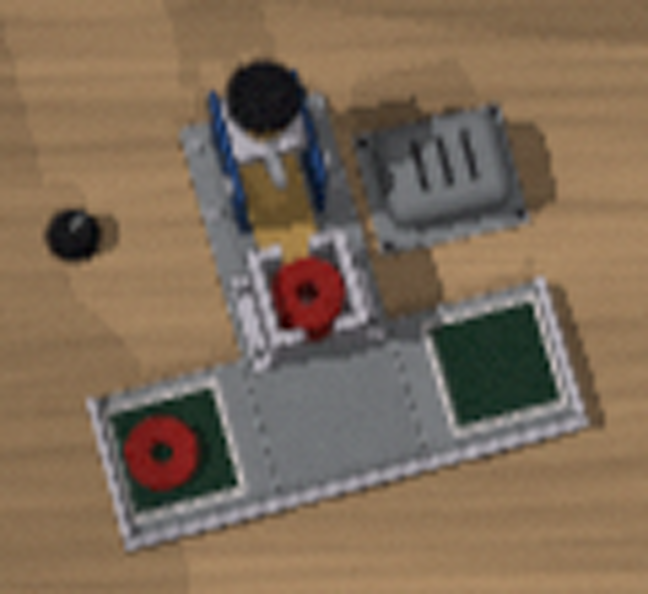

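```bash
cat > h.py <<'E'
import numpy as np
from scipy.optimize import least_squares
from scipy.spatial.transform import Rotation as R
from station import ctrl
def proj(P,n,T=None):
    p=ctrl.camera_params(n);T=p["T"] if T is None else T
    c=(np.atleast_2d(P)-T[:3,3])@T[:3,:3]
    return np.c_[p["fx"]*c[:,0]/c[:,2]+p["cx"],p["fy"]*c[:,1]/c[:,2]+p["cy"]]
def wristT():
    o=ctrl.get_obs();T=np.eye(4);T[:3,:3]=R.from_rotvec(o["tool_rot"]).as_matrix();T[:3,3]=o["tool_pos"]
    return T@ctrl.camera_params("wrist")["tool_from_camera"]
def ray(uv,n,z,T=None):
    p=ctrl.camera_params(n);T=p["T"] if T is None else T
    d=T[:3,:3]@np.array([(uv[0]-p["cx"])/p["fx"],(uv[1]-p["cy"])/p["fy"],1]);return T[:3,3]+d*(z-T[2,3])/d[2]
def F(s,P):
    c,si=np.cos(s[2]),np.sin(s[2]);P=np.atleast_2d(P)
    return np.c_[s[0]+c*P[:,0]-si*P[:,1],s[1]+si*P[:,0]+c*P[:,1],P[:,2]]
def tool(P):
    o=ctrl.get_obs();return R.from_rotvec(o["tool_rot"]).inv().apply(np.asarray(P)-o["tool_pos"])
E
python3 - <<'E'
from h import *
P=np.array([[-105,131.5,14],[-105,-131.5,14],[-18,131.5,14],[-18,-131.5,14],[-25,-59,8],[-25,-125,8],[-91,-125,8],[-91,-59,8],[90,0,125]])/1e3
uv=np.array([[128,548],[590,420],[90,402],[543,278],[427,337],[535,302],[568,405],[456,438],[265,95]])/5.4+[235-.4,130-.4]
s=least_squares(lambda s:(proj(F(s,P),"top")-uv).ravel(),[.6,0,.2],loss="soft_l1").x
print(s,(proj(F(s,P),"top")-uv).round(1).tolist())
print(F(s,[[.09,0,.125],[-.058,0,.008],[-.058,-.092,.008]]).round(4))
o=ctrl.get_obs();print(R.from_rotvec(o["tool_rot"]).as_matrix().round(3).tolist())
print(tool(F(s,[.09,0,.25])[0]),tool(F(s,[-.058,-.0,.25])[0]))
print({k:np.round(v,4).tolist() for k,v in ctrl.camera_params("wrist").items()})
E
```

```text
[ 0.57763266 -0.02976862  0.24102543] [[-0.1, 0.6], [0.1, 1.1], [-0.4, -0.3], [0.5, -0.1], [-0.8, -2.1], [0.3, -1.3], [0.5, 0.4], [-0.1, 0.0], [-0.0, 0.3]]
[[ 0.665  -0.0083  0.125 ]
 [ 0.5213 -0.0436  0.008 ]
 [ 0.5433 -0.133   0.008 ]]
[[0.957, 0.292, -0.0], [0.292, -0.957, 0.002], [0.0, -0.002, -1.0]]
[ 0.63364447 -0.422685   -0.01891024] [ 0.48586652 -0.43078918 -0.01892834]
{'fx': 296.5828, 'fy': 296.5828, 'cx': 273.2875, 'cy': 209.7704, 'tool_from_camera': [[-0.0007, -0.9489, -0.3155, 0.0818], [1.0, -0.0008, 0.0003, -0.0007], [-0.0005, -0.3155, 0.9489, -0.1436], [0.0, 0.0, 0.0, 1.0]]}
```

Units first: turns go in shares of 120 degrees. So 0.055 rad is 0.0263.

```bash
r="0"; echo '{"jaw":[0, 0, 0, 0, 0, 0, 0, 0, 0, 0, 0, 0, 0, 0, 0, 0, 0, 0, 0, 0], "dx":[0.033, 0.066, 0.6336, 0.6336, 0.6336, 0.6336, 0.6336, 0.6336, 0.6336, 0.6336, 0.6336, 0.6336, 0.6336, 0.6336, 0.6336, 0.6336, 0.6336, 0.6336, 0.6336, 0.6336], "dy":[-0.022, -0.044, -0.4227, -0.4227, -0.4227, -0.4227, -0.4227, -0.4227, -0.4227, -0.4227, -0.4227, -0.4227, -0.4227, -0.4227, -0.4227, -0.4227, -0.4227, -0.4227, -0.4227, -0.4227], "dz":[0, 0, 0, 0, 0, 0, 0, 0, 0, 0, 0, 0, 0, 0, 0, 0, 0, 0, 0, 0], "drx":[0, 0, 0, 0, 0, 0, 0, 0, 0, 0, 0, 0, 0, 0, 0, 0, 0, 0, 0, 0], "dry":[0, 0, 0, 0, 0, 0, 0, 0, 0, 0, 0, 0, 0, 0, 0, 0, 0, 0, 0, 0], "drz":[0.0048, 0.0095, 0.0263, 0.0263, 0.0263, 0.0263, 0.0263, 0.0263, 0.0263, 0.0263, 0.0263, 0.0263, 0.0263, 0.0263, 0.0263, 0.0263, 0.0263, 0.0263, 0.0263, 0.0263]}' | python3 jog.py 20
```

```text
t: 1.77
tool_pos: [0.6661, -0.0057, 0.2302]
tool_rot: [-3.117, -0.384, 0.002]
contact_force: [-0.5, -0.6, 0.3]
opening: -0.0002
grip_force: 0.0
```

```bash
echo '{"jaw":[0, 0, 0], "dx":[0, 0, 0], "dy":[0, 0, 0], "dz":[0, 0, 0], "drx":[0, 0, 0], "dry":[0, 0, 0], "drz":[0, 0, 0]}' | python3 jog.py
python3 - <<'E'
from h import *
import cv2
T=wristT();a=ctrl.get_image("wrist")
s=[ 0.57763266,-0.02976862,0.24102543]
print(proj(F(s,[[.09,0,.125],[-.058,0,.008],[-.058,-.092,.008],[.07,0,.125],[.11,0,.125],[.09,.02,.125],[.09,-.02,.125],[.027,.027,.06],[.027,-.027,.06],[-.027,.027,.06],[-.027,-.027,.06]]),"wrist",T).round(0).tolist())
cv2.imwrite("pics/w1.png",a[:,:,::-1]);print(ctrl.get_obs()["tool_pos"],ctrl.get_obs()["contact_force"])
E
```

```text
t: 2.02
tool_pos: [0.6643, -0.0102, 0.2312]
tool_rot: [3.119, 0.375, -0.001]
contact_force: [-0.2, -0.3, -0.1]
opening: 0.0
grip_force: 0.0
[[272.0, 207.0], [273.0, 281.0], [338.0, 281.0], [272.0, 228.0], [272.0, 185.0], [250.0, 207.0], [295.0, 207.0], [249.0, 242.0], [296.0, 241.0], [251.0, 282.0], [295.0, 282.0]]
[ 0.66437939 -0.01020262  0.23134583] [0.09866808 0.39527526 0.0688952 ]
```

View pics/w1.png

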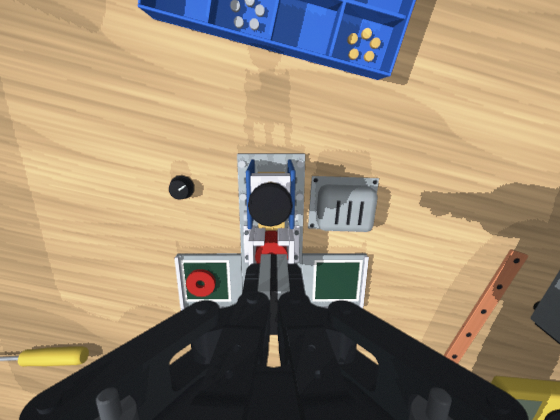

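The cap is at (270,204), about 2 mm from the prediction. The pads match: empty pad at (338,281), and the laid washer at (200,284) is on the left pad.

```bash
echo '{"jaw":[0, 0, 0, 0, 0, 0, 0, 0, 0, 0, 0, 0, 0, 0], "dx":[0.003, 0.003, 0.003, 0.003, 0.003, 0.003, 0.003, 0.003, 0.003, 0.003, 0.003, 0.003, 0.003, 0.003], "dy":[-0.0025, -0.0025, -0.0025, -0.0025, -0.0025, -0.0025, -0.0025, -0.0025, -0.0025, -0.0025, -0.0025, -0.0025, -0.0025, -0.0025], "dz":[0.03, 0.06, 0.085, 0.1, 0.103, 0.108, 0.113, 0.118, 0.122, 0.126, 0.13, 0.133, 0.133, 0.133], "drx":[0, 0, 0, 0, 0, 0, 0, 0, 0, 0, 0, 0, 0, 0], "dry":[0, 0, 0, 0, 0, 0, 0, 0, 0, 0, 0, 0, 0, 0], "drz":[0, 0, 0, 0, 0, 0, 0, 0, 0, 0, 0, 0, 0, 0]}' | python3 jog.py
```

```text
t: 3.23
tool_pos: [0.6685, -0.0062, 0.1003]
tool_rot: [3.117, 0.377, 0.004]
contact_force: [-1.9, -1.3, 4.9]
opening: 0.0002
grip_force: 2.1
```

```bash
echo '{"jaw":[0, 0, 0, 0, 0, 0], "dx":[0, 0, 0, 0, 0, 0], "dy":[0, 0, 0, 0, 0, 0], "dz":[0.002, 0.004, 0.0055, 0.0065, 0.0065, 0.0065], "drx":[0, 0, 0, 0, 0, 0], "dry":[0, 0, 0, 0, 0, 0], "drz":[0, 0, 0, 0, 0, 0]}' | python3 jog.py
```

```text
t: 3.73
tool_pos: [0.6685, -0.0062, 0.095]
tool_rot: [3.117, 0.377, 0.004]
contact_force: [-4.8, -1.8, 10.2]
opening: 0.0001
grip_force: 5.3
```

```bash
echo '{"jaw":[0, 0, 0, 0], "dx":[0, 0, 0, 0], "dy":[0, 0, 0, 0], "dz":[0.001, 0.002, 0.002, 0.002], "drx":[0, 0, 0, 0], "dry":[0, 0, 0, 0], "drz":[0, 0, 0, 0]}' | python3 jog.py
```

```text
t: 4.07
tool_pos: [0.6686, -0.0062, 0.0949]
tool_rot: [3.117, 0.377, 0.003]
contact_force: [-10.6, -1.3, 17.5]
opening: -0.0001
grip_force: 9.1
```

```bash
echo '{"jaw":[0, 0, 0, 0, 0, 0, 0, 0, 0, 0, 0, 0, 0, 0], "dx":[0, 0, 0, 0, 0, 0, 0, 0, -0.03, -0.07, -0.11, -0.15, -0.15, -0.15], "dy":[0, 0, 0, 0, 0, 0, 0, 0, -0.01, -0.02, -0.035, -0.05, -0.05, -0.05], "dz":[-0.006, -0.012, -0.018, -0.024, -0.03, -0.038, -0.06, -0.1, -0.105, -0.105, -0.105, -0.105, -0.105, -0.105], "drx":[0, 0, 0, 0, 0, 0, 0, 0, 0, 0, 0, 0, 0, 0], "dry":[0, 0, 0, 0, 0, 0, 0, 0, 0, 0, 0, 0, 0, 0], "drz":[0, 0, 0, 0, 0, 0, 0, 0, 0, 0, 0, 0, 0, 0]}' | python3 jog.py
python3 - <<'E'
from h import *
import cv2
T=wristT();o=ctrl.get_obs();a=ctrl.get_image("wrist");b=ctrl.get_image("top")
s=[ 0.57763266,-0.02976862,0.24102543]
c,si=np.cos(s[2]),np.sin(s[2]);d=o["tool_pos"]-[s[0],s[1],0];print("feeder",c*d[0]+si*d[1],-si*d[0]+c*d[1],d[2])
P=F(s,[[-.058,0,.008],[-.058,-.092,.008],[-.058,.092,.008],[.09,0,.125]])
print(proj(P,"wrist",T).round(0).tolist(),proj(P,"top").round(0).tolist(),o["contact_force"])
cv2.imwrite("pics/w2.png",np.hstack([a[60:,:,::-1],cv2.resize(b[130:240,235:355,::-1],(240,220)).repeat(1,0) if 0 else np.zeros((360,1,3),'uint8')]))
cv2.imwrite("pics/t2.png",cv2.resize(b[110:250,215:365,::-1],None,fx=4,fy=4,interpolation=cv2.INTER_CUBIC))
E
```

```text
t: 5.23
tool_pos: [0.5073, 0.0078, 0.1939]
tool_rot: [-3.118, -0.378, 0.002]
contact_force: [0.7, 0.5, 1.7]
opening: -0.0003
grip_force: 0.0
feeder -0.05936803462317364 0.05326945326568949 0.1938847245939255
[[321.0, 185.0], [401.0, 185.0], [240.0, 185.0], [362.0, -6.0]] [[297.0, 205.0], [327.0, 197.0], [267.0, 213.0], [284.0, 148.0]] [0.70701132 0.4753863  1.67131712]
```

View pics/w2.png

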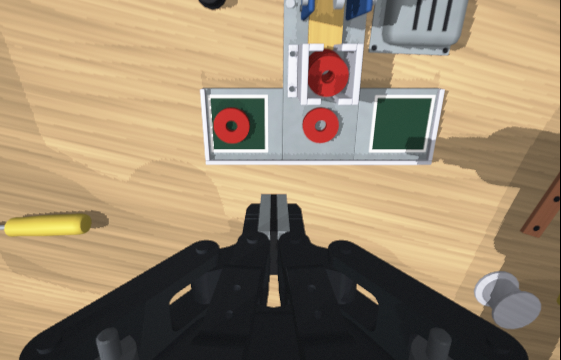

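View pics/t2.png

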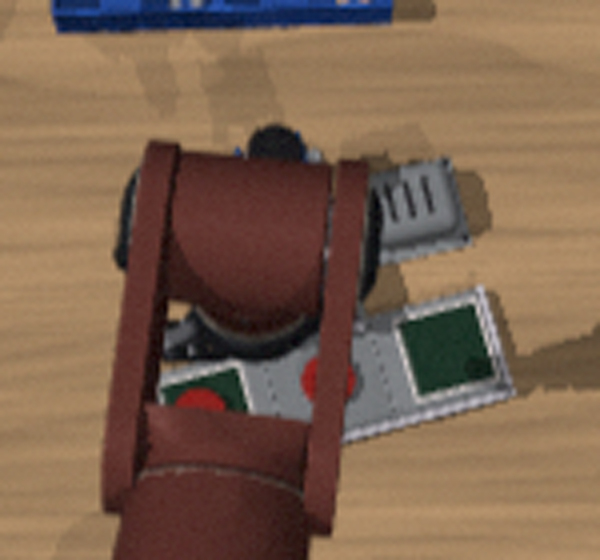

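The wrist view shows one washer on the apron at the gate (crop px (320,125), image row 185), exactly where predicted. The stack is in the magazine, the laid washer is at (231,126), and the empty pad at (402,124). I'll lower the shut fingers between the fed washer and the laid one.

```bash
echo '{"jaw":[0, 0, 0, 0, 0, 0, 0, 0, 0, 0], "dx":[0.0015, 0.0015, 0.0015, 0.0015, 0.0015, 0.0015, 0.0015, 0.0015, 0.0015, 0.0015], "dy":[0.004, 0.004, 0.004, 0.004, 0.004, 0.004, 0.004, 0.004, 0.004, 0.004], "dz":[0.04, 0.08, 0.12, 0.15, 0.165, 0.174, 0.179, 0.182, 0.182, 0.182], "drx":[0, 0, 0, 0, 0, 0, 0, 0, 0, 0], "dry":[0, 0, 0, 0, 0, 0, 0, 0, 0, 0], "drz":[0, 0, 0, 0, 0, 0, 0, 0, 0, 0]}' | python3 jog.py
python3 - <<'E'
from h import *
o=ctrl.get_obs();s=[ 0.57763266,-0.02976862,0.24102543]
c,si=np.cos(s[2]),np.sin(s[2]);d=o["tool_pos"]-[s[0],s[1],0];print("feeder",c*d[0]+si*d[1],-si*d[0]+c*d[1],d[2])
M=R.from_rotvec(o["tool_rot"]).as_matrix();print("yaw",np.arctan2(M[1,0],M[0,0]))
E
```

```text
t: 6.17
tool_pos: [0.5138, 0.0034, 0.0143]
tool_rot: [3.118, 0.377, 0.004]
contact_force: [-0.3, -0.8, -0.0]
opening: -0.0
grip_force: 0.0
feeder -0.05409266267670068 0.04745731421096343 0.014304729790878865
yaw 0.24085854171430943
```

```bash
echo '{"jaw":[0, 0, 0, 0, 0, 0, 0, 0, 0, 0, 0, 0, 0, 0, 0, 0, 0, 0, 0], "dx":[-0.003, -0.003, -0.003, -0.003, -0.003, -0.003, -0.003, -0.003, -0.003, -0.003, -0.003, -0.003, -0.003, -0.003, -0.003, -0.003, -0.003, -0.003, -0.003], "dy":[0, 0, 0.007, 0.014, 0.021, 0.028, 0.035, 0.042, 0.049, 0.056, 0.063, 0.07, 0.077, 0.083, 0.088, 0.092, 0.094, 0.094, 0.094], "dz":[0.0015, 0.003, 0.003, 0.003, 0.003, 0.003, 0.003, 0.003, 0.003, 0.003, 0.003, 0.003, 0.003, 0.003, 0.003, 0.003, 0.003, 0.003, 0.003], "drx":[0, 0, 0, 0, 0, 0, 0, 0, 0, 0, 0, 0, 0, 0, 0, 0, 0, 0, 0], "dry":[0, 0, 0, 0, 0, 0, 0, 0, 0, 0, 0, 0, 0, 0, 0, 0, 0, 0, 0], "drz":[0, 0, 0, 0, 0, 0, 0, 0, 0, 0, 0, 0, 0, 0, 0, 0, 0, 0, 0]}' | python3 jog.py
python3 - <<'E'
from h import *
import cv2
o=ctrl.get_obs();s=[ 0.57763266,-0.02976862,0.24102543]
c,si=np.cos(s[2]),np.sin(s[2]);d=o["tool_pos"]-[s[0],s[1],0];print("feeder",c*d[0]+si*d[1],-si*d[0]+c*d[1],d[2])
T=wristT();a=ctrl.get_image("wrist")
print(proj(F(s,[[-.058,-.092,.008],[-.058,-.092,.016],[-.058,-.075,.016]]),"wrist",T).round(0).tolist())
cv2.imwrite("pics/w3.png",a[:,:,::-1])
E
```

```text
t: 7.75
tool_pos: [0.5316, -0.0884, 0.0097]
tool_rot: [-3.119, -0.377, 0.0]
contact_force: [0.3, 0.0, 0.8]
opening: -0.0003
grip_force: 0.0
feeder -0.05866327683479128 -0.045927977770476205 0.00974424736069036
[[358.0, 266.0], [362.0, 274.0], [330.0, 274.0]]
```

View pics/w3.png

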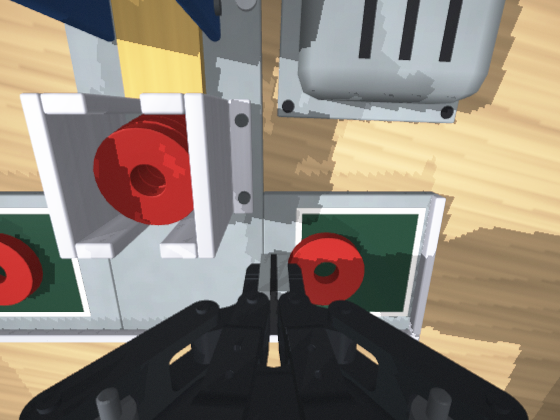

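The washer's hole is at (326,271), so its centre is at y ≈ -73 mm. It needs about 18 mm more.

```bash
echo '{"jaw":[0, 0, 0, 0, 0, 0, 0, 0, 0, 0, 0, 0, 0, 0, 0, 0, 0, 0, 0], "dx":[0, 0, 0, 0, 0, 0, 0, 0, 0, 0, 0, 0, 0, 0, 0, 0, 0, 0, 0], "dy":[0.004, 0.008, 0.012, 0.015, 0.017, 0.018, 0.018, 0.018, 0.012, 0.004, 0, 0, 0, 0, 0, 0, 0, 0, 0], "dz":[-0.001, -0.001, -0.001, -0.001, -0.001, -0.001, -0.001, -0.001, -0.001, -0.001, -0.03, -0.07, -0.11, -0.15, -0.19, -0.2, -0.2, -0.2, -0.2], "drx":[0, 0, 0, 0, 0, 0, 0, 0, 0, 0, 0, 0, 0, 0, 0, 0, 0, 0, 0], "dry":[0, 0, 0, 0, 0, 0, 0, 0, 0, 0, 0, 0, 0, 0, 0, 0, 0, 0, 0], "drz":[0, 0, 0, 0, 0, 0, 0, 0, 0, 0, 0, 0, 0, 0, 0, 0, 0, 0, 0]}' | python3 jog.py
python3 - <<'E'
from h import *
import cv2
s=[ 0.57763266,-0.02976862,0.24102543]
T=wristT();a=ctrl.get_image("wrist")
print(proj(F(s,[[-.058,-.092,.008],[-.058,-.092,.016],[.09,0,.125]]),"wrist",T).round(0).tolist())
cv2.imwrite("pics/w4.png",a[:,:,::-1])
E
```

```text
t: 9.38
tool_pos: [0.5303, -0.0876, 0.2071]
tool_rot: [-3.117, -0.378, 0.006]
contact_force: [1.0, 0.3, -0.2]
opening: -0.0001
grip_force: 0.0
[[314.0, 182.0], [315.0, 183.0], [205.0, 0.0]]
```

View pics/w4.png

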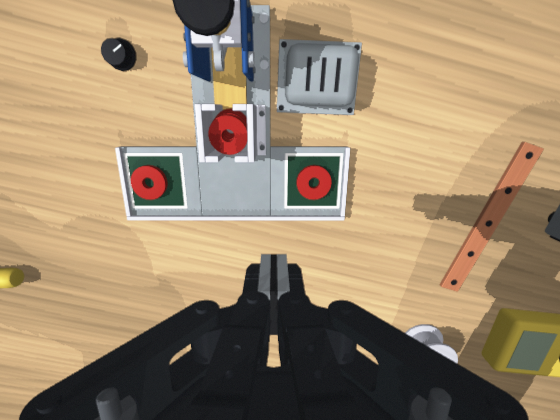

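The washer is centred on the pad: its hole is at (314,183), and the pad border spans x 285–344 and y 154–209. The plunger is up, nothing else has moved, and the arm is clear at 0.2 m.

```bash
python3 -c "
from station import ctrl
print(ctrl.finish_job())"
```

```text
the job is handed in; nothing more can be done
None
```

I pressed the plunger once to its stop, slid the single fed washer until it lay wholly on the empty pad, lifted the arm clear, and handed the job in at about 9.4 s; the hand-in returned no verdict.

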